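# Set up the soldering hearth

## Task

Lay all the firebricks flat as a heat-shield wall in running bond on the hearth board: the first three on the chalked outlines, the others on top, each centred over the joint between two bricks below and in line with the wall. Also spread the heaped pumice lumps into one even layer on the tray floor, at least one in each quarter of the tray and each a good finger's width (15 mm) clear of the others. Leave the jar and brush where they are.

Things in the scene. Friction and masses are not known exactly. Their poses are not given: they have to be found in the camera images.
- hearth: fixed dark grey hearth board lying on the bench, 100 mm along its x, 300 mm along its y, 15 mm thick; origin at the centre of its underside, z up. Three chalked white brick outlines, 90 x 45 mm, lie end to end on its top along its y, at 97 mm pitch (7 mm gaps), the middle one at its centre
- low_1 (a point): where the centre of a bottom-course brick belongs: over the chalked outline at the board's -y end, half a brick (15 mm) above the board's top
- low_2 (a point): the same over the middle outline
- low_3 (a point): the same over the outline at the board's +y end
- mid_1 (a point): where the centre of a second-course brick belongs: 30 mm higher, over the joint between low_1 and low_2
- mid_2 (a point): the same over the joint between low_2 and low_3
- top_1 (a point): where the centre of the third-course brick belongs: 30 mm higher again, over the joint between mid_1 and mid_2
- brick_1: loose buff insulating firebrick, 90 mm along its x, 45 mm along its y, 30 mm high, about 0.18 kg, origin at its centre, z up; all six are alike. They wait on the bench flat, singly or two high, with room for fingers on both 45 mm-apart sides; 4 to 6 are present
- brick_2: like brick_1
- brick_3: like brick_1
- brick_4: like brick_1
- brick_5: like brick_1
- brick_6: like brick_1
- tray: fixed shallow dark steel annealing tray on the bench, left or right, 180 mm along its x, 140 mm along its y, walls 4 mm thick and 14 mm high (10 mm above the inner floor); origin at the centre of its underside, the inner floor 4 mm above that
- lump_1: loose off-white pumice lump, a rounded block 28 mm along its x, 30 mm along its y, 26 mm high, about 0.03 kg, origin at its centre, z up as it starts (it may come to lie on any face); all six are alike. Three lie in a row, side by side along their own y, in the tray; others lie on top of that row or beside it; 4 or 5 are present
- lump_2: like lump_1
- lump_3: like lump_1
- lump_4: like lump_1
- lump_5: like lump_1
- lump_6: like lump_1
- flux_jar: small white-capped jar, radius 22 mm, 55 mm high, standing beyond one end of the hearth board; bystander, origin under its centre
- brass_brush: brass brush with a handle lying beyond the other end of the hearth board; bystander
Mind the look-alikes: they are no part of the job. Leave any green or turquoise look-alike of the brick_1 alone.

How it is judged:
By the outcome, as a careful person would: the job done as asked, in the order asked, and still so for the second after the job is handed in, with the robot touching nothing.
Of brick_4, brick_5, brick_6 only 1 to 3 are there at a start; the rules pass over those that are not, and their reading is None.
Of lump_4, lump_5, lump_6 only 1 to 2 are there at a start; the rules pass over those that are not, and their reading is None.
At some moment in a run one of lump_1, lump_2, lump_3, lump_4, lump_5, lump_6 may be knocked a few centimetres aside while the robot is not near it.
Once in a run the grip may slacken for a moment while it holds something.
It also fails if it takes over 210 s, if anything falls off the work surface, if the arm or the gripper's body presses on something with over 40 N, if the wrist force passes 120 N, or if a joint passes its speed limit or range.

## Robot

A 6-joint arm with a two-finger parallel gripper is mounted at the origin on the work surface. World frame = base frame: x ahead of the robot, y to its left, z up, the work surface at z = 0. Lengths are in mm, angles in rad, forces in N, time in s.
With the tool pointing down it reaches from about 350 to 875 mm from the base axis. Payload 4.2 kg.
Tool frame: the origin (TCP) lies on the mounting face of the last link; the fingertips stand 173 mm ahead of it and the grasp point (between the pads) lies grip_point_offset ahead of it (grip_point_offset is the distance from the TCP to the grasp point, in mm); z points along the fingers, y is the line along which they close (so a half turn about z gives the same grasp; the last joint's range is limited). The gripper opens to 85 mm and grips with 20 to 120 N. Pads are 22 mm wide; open, the fingers measure 114 mm over their backs; the gripper's body (76 mm by 85 mm) begins 54 mm behind the grasp point. The pads swing forward as they close: fully open they stand 13 mm farther back than shut.
Start: joints at [-0.999, 0.385, 0.008, 0, -1.194, -0.259], TCP at [192.343, -594.646, 404.712] pointing down, gripper open.
Joint ranges: [-3.14, 3.14], [-1.21, 2.06], [-1.07, 1.41], [-3.16, 2.05], [-2.99, -0.16], [-3.1, 3.1]. Speed limits (rad/s): [2.79, 2.79, 3.14, 3.14, 3.14, 3.14].

## Interface

Orientations are given as a unit quaternion [x, y, z, w].
In Python, from bench import read_state, get_image, job_done, recognise, place_of, grip_point_offset gives the robot as it stands. The module is installed in compiled form; this text tells all that it offers.
- The arm moves only by the tool carry_out, never from a script. Its arguments are lists of equal length, an entry for each row: "slide": the shift along the tool's x, y, z in m, a list of three; "roll": the turn about the tool's z in degrees; "claw": the finger opening in m, from 0 to 0.0854. A call has 1 to 8 rows; each row is the pose to reach, as a shift and turn from the pose commanded when the call began, along the tool's axes at that moment; what a row does not reach only later rows make up. A row lasts 1/8 s, in which the tool goes at most 62.5 mm and 10.7 degrees, less where a joint would pass 70% of its speed; a pose out of reach is approached as far as the arm can. A call with a gripper value outside its range is refused whole. The fingers move at their own pace and stop on an object; the grip force is fixed at half the most. Time passes only in rows, so rows that repeat a pose let the fingers close. It gives the time, the measured TCP pose, the force, the opening and the grip force at its end, in the units of the state.
- read_state(): the state, without advancing time (a new reading comes with each control period).
- get_image(name): name is "scene" or "top"; returns a dict with "img" (480x640x3 uint8, red, green, blue), "z_map" (480x640 float32, mm along the optical axis (not along the pixel's ray), 0 where there is no reading), "mtx" (3x3 intrinsics, pixels), "world_from_camera" (4x4, takes a point from camera to world coordinates). Camera axes: x right, y up, looking along -z (the intrinsics and any distortion apply to the point x, -y, -z); pixel columns grow to the right and rows downward; lengths in mm; the calibration is good to about 2 mm. A picture is of the moment at which its call begins.
- job_done(): hands the job in; it is judged then, once.
Trained networks look in a picture, given as the dict that the camera call returned (one of the last four; its "shot" number tells which), for a name from the list of things; names that differ only in an ending like _2 or _b are one class to them, and where a whole thing is asked for, a point or a joint stands for the part that bears it (a point fixed in the world has none). Each returns a list of dicts, best first, with "conf" (0 to 1); they miss things now and then, are a little off and sometimes report something else, mostly with a low value. They report only what shows in the picture. A call takes as long as a camera call. They do not tell look-alikes from the thing itself.
- recognise(picture, thing): "at" ([column, row] in pixels, amid what is visible of it).
- place_of(picture, thing): "at" ([column, row] in pixels: a listed point, or the origin of a listed thing).
The state is a dict: "clock": time; "joints": joint angles; "joint_vel": joint speeds; "joint_efforts": joint torques, N m; "position": TCP position; "ee_rot": TCP orientation; "contact_force": force on the tool from outside, world axes, zero at the start; "wrist_torque": the same for the moment, N m; "gripper_width": finger opening in mm; "grasp_force": force on a finger pad.
Only numpy, scipy, OpenCV 4.12 (cv2) and the standard library are available. Lean on these libraries where they do the work, as an engineer would, in place of code of your own. Each camera call takes 0.05 s, during which the arm holds its last target. There are 200 camera calls.

## Working session

There is one attempt and no reset: what is moved stays moved. The work goes in short steps, Python scripts to look and compute and a tool call to move; the robot and the scene stay as the last step left them, time stands still between calls to the robot, and variables do not carry over. Pictures are saved under pics/ and viewed, at most 14 in all, crops included, and the job is handed in when it is done.

Besides the shell and the picture viewer there is one more tool, called after "Request:" by a JSON object that holds its "op" and its "data". carry_out: Moves the arm, as the interface text tells. Its arguments: {"type":"object","properties":{"slide":{"type":"array"},"roll":{"type":"array"},"claw":{"type":"array"}},"required":["slide","roll","claw"]}

```bash
mkdir -p pics; cat > h.py <<'E'
import numpy as np, cv2
from bench import *
def cloud(p):
    z=p["z_map"].astype(float);K=p["mtx"];v,u=np.mgrid[0:480,0:640]
    x=(u-K[0,2])/K[0,0]*z;y=(v-K[1,2])/K[1,1]*z
    c=np.stack([x,-y,-z,np.ones_like(z)],-1)@p["world_from_camera"].T
    c=c[...,:3];c[z==0]=np.nan
    return c
def save(p,n): cv2.imwrite("pics/"+n,p["img"][:,:,::-1])
E
python3 - <<'E'
from h import *
s=read_state();print({k:np.round(v,3).tolist() for k,v in s.items()},grip_point_offset)
for n in("top","scene"):
    p=get_image(n);save(p,n+"0.png");print(n,[k for k in p if k not in("img","z_map")],p["world_from_camera"].round(2).tolist(),p["mtx"].tolist())
    c=cloud(p)
    for t in("hearth","brick_1","tray","lump_1","flux_jar","brass_brush","low_1","low_2","low_3"):
        f=place_of if "low" in t else recognise
        for d in f(p,t):
            u,v=np.round(d["at"]).astype(int);print(n,t,round(d["conf"],2),u,v,c[v,u].round(0))
E
```

```text
{'clock': 0.0, 'joints': [-0.999, 0.386, 0.007, -0.001, -1.194, -0.259], 'joint_vel': [-0.001, 0.001, 0.0, 0.002, -0.001, 0.001], 'joint_efforts': [0.0, -39.228, 18.84, 4.186, -0.005, 0.0], 'position': [192.318, -594.457, 403.593], 'ee_rot': [-0.156, 0.988, 0.001, -0.0], 'contact_force': [0.131, 0.543, 0.227], 'wrist_torque': [-0.027, -0.022, -0.047], 'grasp_force': 0.0, 'gripper_width': 85.177} 154.70000000000002
top ['mtx', 'world_from_camera', 'shot'] [[0.02, 1.0, -0.07, 452.01], [-1.0, 0.02, 0.02, -24.21], [0.02, 0.07, 1.0, 1191.98], [0.0, 0.0, 0.0, 1.0]] [[523.1730591651846, 0.0, 319.45511639507146], [0.0, 523.1730591651846, 236.70483104024487], [0.0, 0.0, 1.0]]
top hearth 0.9 295 200 [617.  14.  15.]
top brick_1 0.79 438 314 [ 369. -309.   32.]
top brick_1 0.78 436 253 [ 504. -304.   29.]
top brick_1 0.71 350 278 [ 444. -110.   62.]
top brick_1 0.71 495 297 [ 409. -436.   30.]
top brick_1 0.64 263 265 [468.  81.  29.]
top brick_1 0.27 294 200 [616.  16.  17.]
top tray 0.84 170 252 [492. 293.   5.]
top tray 0.66 164 243 [510. 294.  54.]
top lump_1 0.76 187 248 [501. 249.  32.]
t
[... 1395 characters left out ...]
55.  28.]
scene lump_1 0.82 480 324 [515. 293.  54.]
scene lump_1 0.76 468 330 [521. 278.  26.]
scene lump_1 0.73 329 300 [618.  27.  15.]
scene lump_1 0.61 488 340 [519. 317.  28.]
scene flux_jar 0.88 444 427 [722. 333.  54.]
scene flux_jar 0.43 326 298 [617.  19.  12.]
scene brass_brush 0.61 193 242 [ 680. -299.   21.]
scene low_1 0.89 365 316 [606. 106.  16.]
scene low_1 0.88 323 288 [602.  -0.  15.]
scene low_1 0.87 289 265 [599. -93.  17.]
scene low_2 0.89 365 316 [606. 106.  16.]
scene low_2 0.88 323 288 [602.  -0.  15.]
scene low_2 0.87 289 265 [599. -93.  17.]
scene low_3 0.89 365 316 [606. 106.  16.]
scene low_3 0.88 323 288 [602.  -0.  15.]
scene low_3 0.87 289 265 [599. -93.  17.]
```

View pics/top0.png

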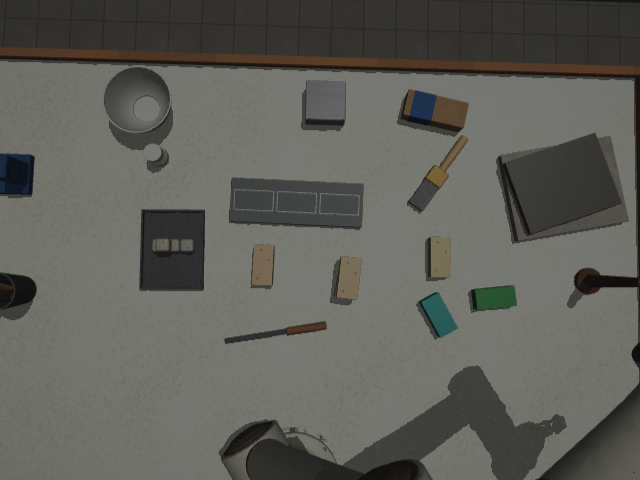

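View pics/scene0.png

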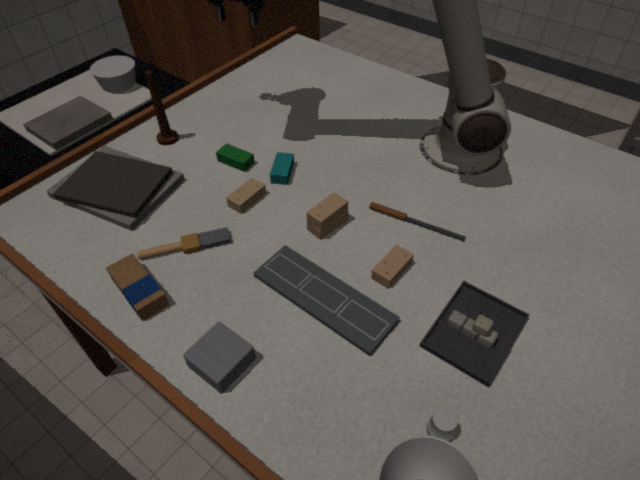

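Top view: loose buff bricks at (262,265) and (438,257), and a two-high stack at (349,278). That makes 4 bricks; the green (493,297) and turquoise (438,314) ones are decoys. The hearth is at (297,203). The tray is at (172,250) with 4 lumps: a row of three and one on top at its left end.

```bash
cat >> h.py <<'E'
def rect(P):
    """robust centre, long-axis angle (deg, mod 180) and extents of xy points"""
    P=P[np.isfinite(P).all(1)][:,:2]
    best=None
    for a in np.arange(0,180,0.5):
        t=np.radians(a);q=P@np.array([[np.cos(t),-np.sin(t)],[np.sin(t),np.cos(t)]])
        lo,hi=np.percentile(q,[2,98],axis=0);e=(hi-lo)/.96
        if best is None or e[0]*e[1]<best[0]:best=(e[0]*e[1],a,(lo+hi)/2,e)
    _,a,m,e=best;t=np.radians(a);c=np.array([[np.cos(t),-np.sin(t)],[np.sin(t),np.cos(t)]])@m
    if e[0]<e[1]:a=(a+90)%180;e=e[::-1]
    return c.round(1),a,e.round(1),len(P)
def near(c,xy,r,z0,z1):
    return c[(np.hypot(c[...,0]-xy[0],c[...,1]-xy[1])<r)&(c[...,2]>z0)&(c[...,2]<z1)]
E
python3 - <<'E'
from h import *
for n in("top","scene"):
    p=get_image(n);c=cloud(p)
    for nm,xy,r,z0,z1 in(("A",(471,80),60,24,36),("stack",(450,-107),60,54,66),("C",(500,-305),60,24,36)):
        q=near(c,xy,r,z0,z1);print(n,nm,rect(q),np.median(q[:,2]).round(1))
    q=near(c,(612,10),180,9,22);q=q[(abs(q[:,0]-612)<85)];print(n,"hearth",rect(q),np.median(q[:,2]).round(1))
    g=p["img"].min(-1);m=(abs(c[...,2]-15)<7)&(abs(c[...,0]-610)<60)&(abs(c[...,1]-10)<160)&(g>np.median(g[(abs(c[...,2]-15)<5)&(abs(c[...,0]-610)<40)&(abs(c[...,1]-10)<130)])+25)
    print(n,"chalk",rect(c[m]))
    q=near(c,(500,293),130,-8,22);
    m=(abs(c[...,0]-500)<110)&(abs(c[...,1]-293)<90)&(p["img"].max(-1)<75);print(n,"tray",rect(c[m]))
    q=near(c,(510,290),70,18,33);print(n,"row",rect(q),"toplump",rect(near(c,(510,290),70,46,60)))
E
```

```text
top A (array([468.9,  81.7]), np.float64(1.5), array([89.9, 44.5]), 815) 29.7
top stack (array([ 445.1, -107.8]), np.float64(175.0), array([89.7, 45.1]), 868) 59.4
top C (array([ 496. , -313.1]), np.float64(179.0), array([89.1, 46.5]), 824) 29.6
top hearth (array([612.3,  11.1]), np.float64(88.5), array([299.2, 100. ]), 5758) 14.8
top chalk (array([612.8,  11.1]), np.float64(88.5), array([294.4,  48.9]), 229)
top tray (array([497.5, 287.4]), np.float64(2.5), array([183.7, 142.7]), 4763)
top row (array([507.4, 282.1]), np.float64(91.5), array([93.8, 27.9]), 324) toplump (array([507.7, 297.2]), np.float64(91.0), array([28.4, 27.4]), 178)
scene A (array([471. ,  79.8]), np.float64(0.0), array([91. , 45.8]), 796) 30.7
scene stack (array([ 447.2, -110.1]), np.float64(174.0), array([91. , 45.9]), 648) 60.6
scene C (array([ 498.6, -315.4]), np.float64(1.5), array([91.9, 46.8]), 559) 30.4
scene hearth (array([614.5,  10.6]), np.float64(89.0), array([300.4, 100.8]), 6283) 15.6
scene chalk (array([606.8,   2.8]), np.float64(93.5), array([306.6,  87.7]), 122)
scene tray (array([501.1, 287.1]), np.float64(1.5), array([184.4, 141.7]), 5863)
scene row (array([509.8, 280.5]), np.float64(91.5), array([91.9, 27.5]), 565) toplump (array([509.3, 295.7]), np.float64(97.0), array([29.4, 27. ]), 248)
```

```bash
cat >> h.py <<'E'
from scipy.spatial.transform import Rotation as R
def go(x,y,z,yaw,show=True):
    """slide (m, tool axes) and roll (deg) to bring the grasp point to x,y,z (mm), closing line at yaw (deg, world)"""
    s=read_state();r=R.from_quat(s["ee_rot"]).as_matrix()
    g=np.array(s["position"])+r[:,2]*grip_point_offset
    cur=np.degrees(np.arctan2(r[1,1],r[0,1]))
    d=(cur-yaw+90)%180-90
    print("grasp",g.round(1),"yaw",cur.round(1),"-> slide",((np.array([x,y,z])-g)@r/1000).round(4).tolist(),"roll",d.round(1),"q6",round(s["joints"][5],2),"w",round(s["gripper_width"],1),"t",s["clock"])
E
python3 -c "
from h import *
go(497.3,-314.2,110,90.3)
H=np.array([613.4,10.9]);t=np.radians(88.7);d=np.array([np.cos(t),np.sin(t)])
for k in(-97,0,97,-48.5):print(k,(H+k*d).round(1))
T=np.array([499.3,287.3]);t=np.radians(2)
for a,b in((-48,36),(-48,-36),(46,36),(46,-36)):print(a,b,(T+[a*np.cos(t)-b*np.sin(t),a*np.sin(t)+b*np.cos(t)]).round(1))
"
```

```text
grasp [ 192.4 -594.6  250. ] yaw 107.9 -> slide [-0.3764, 0.173, 0.14] roll 17.6 q6 -0.26 w 85.3 t 1.1
-97 [611.2 -86.1]
0 [613.4  10.9]
97 [615.6 107.9]
-48.5 [612.3 -37.6]
-48 36 [450.1 321.6]
-48 -36 [452.6 249.6]
46 36 [544.  324.9]
46 -36 [546.5 252.9]
```

Request:
{"op": "carry_out", "data": {"slide": [[-0.376,0.173,0.14],[-0.376,0.173,0.14],[-0.376,0.173,0.14],[-0.376,0.173,0.14],[-0.376,0.173,0.14],[-0.376,0.173,0.14],[-0.376,0.173,0.14],[-0.376,0.173,0.14]], "roll": [17.6,17.6,17.6,17.6,17.6,17.6,17.6,17.6], "claw": [0.085,0.085,0.085,0.085,0.085,0.085,0.085,0.085]}}

```text
clock: 2.1
position: [499.2, -311.6, 263.0]
ee_rot: [-0.005, 1.0, 0.0, -0.001]
contact_force: [-1.6, -1.0, -0.8]
gripper_width: 85.0
grasp_force: 0.0
```

```bash
python3 -c "
from h import *
go(497.3,-314.2,23,90.3)"
```

```text
grasp [ 498.9 -311.4  108.3] yaw 90.6 -> slide [0.0014, -0.0028, 0.0853] roll 0.3 q6 -1.28 w 85.0 t 2.1
```

Request:
{"op": "carry_out", "data": {"slide": [[0.001,-0.002,0.045],[0.001,-0.002,0.085],[0.001,-0.002,0.085],[0.001,-0.002,0.085],[0.001,-0.002,0.085],[0.001,-0.002,0.085],[0.001,-0.002,0.085],[0.001,-0.002,0.085]], "roll": [0,0,0,0,0,0,0,0], "claw": [0.085,0.085,0.085,0.03,0.03,0.03,0.03,0.03]}}

```text
clock: 3.1
position: [496.7, -316.7, 182.1]
ee_rot: [-0.003, 1.0, -0.001, 0.002]
contact_force: [-2.3, 1.3, 7.3]
gripper_width: 43.6
grasp_force: 64.2
```

```bash
python3 -c "
from h import *
go(611.2,-86.1,120,-1.3);print(read_state()['grasp_force'])"
```

```text
grasp [ 497.3 -317.    27.4] yaw 90.4 -> slide [-0.1157, 0.23, -0.0926] roll -88.3 q6 -1.27 w 43.6 t 3.1
64.15048599243164
```

Request:
{"op": "carry_out", "data": {"slide": [[0,0,-0.05],[0,0,-0.093],[-0.116,0.23,-0.093],[-0.116,0.23,-0.093],[-0.116,0.23,-0.093],[-0.116,0.23,-0.093],[-0.116,0.23,-0.093],[-0.116,0.23,-0.093]], "roll": [0,0,-88.3,-88.3,-88.3,-88.3,-88.3,-88.3], "claw": [0.03,0.03,0.03,0.03,0.03,0.03,0.03,0.03]}}

```text
clock: 4.1
position: [610.7, -84.1, 272.6]
ee_rot: [-0.539, 0.842, 0.0, -0.0]
contact_force: [-0.9, -1.2, -2.5]
gripper_width: 43.9
grasp_force: 63.1
```

```bash
python3 -c "
from h import *
go(611.2,-86.1,120,-1.3);print(read_state()['contact_force'])"
```

```text
grasp [610.7 -84.  117.9] yaw 155.3 -> slide [0.0017, -0.0014, -0.0021] roll -23.4 q6 -0.56 w 43.9 t 4.1
[-0.86457086 -1.24455267 -2.48418469]
```

Request:
{"op": "carry_out", "data": {"slide": [[0.002,-0.001,0.01],[0.002,-0.001,0.01],[0.002,-0.001,0.01],[0.002,-0.001,0.01]], "roll": [-23.4,-23.4,-23.4,-23.4], "claw": [0.03,0.03,0.03,0.03]}}

```text
clock: 4.6
position: [610.5, -88.0, 262.9]
ee_rot: [-0.695, 0.719, -0.0, 0.0]
contact_force: [-0.2, -0.4, -1.6]
gripper_width: 43.8
grasp_force: 63.1
```

```bash
python3 - <<'E'
from h import *
go(611.2,-86.1,120,-1.3)
for n in("top","scene"):
    p=get_image(n);c=cloud(p);save(p,n+"1.png")
    q=near(c,(611,-86),70,85,122);print(n,rect(q),np.percentile(q[:,2],[5,50,95]).round(1))
    g=c[...,2]
E
python3 -c "
import cv2,numpy as np
a=cv2.imread('pics/top1.png')[100:260,230:430];b=cv2.imread('pics/scene1.png')[130:330,170:420]
cv2.imwrite('pics/m1.png',np.hstack([cv2.resize(a,(400,320)),cv2.resize(b,(400,320))]))"
```

```text
grasp [610.5 -87.9 108.2] yaw 178.0 -> slide [-0.0019, -0.0006, -0.0118] roll -0.7 q6 -0.15 w 43.8 t 4.6
top (array([595. , -87.2]), np.float64(88.5), array([91.2, 14.1]), 171) [ 90.3 109.7 113.3]
scene (array([613.7, -71.6]), np.float64(12.0), array([60.6, 59.8]), 852) [ 88.9 110.8 116.4]
```

View pics/m1.png

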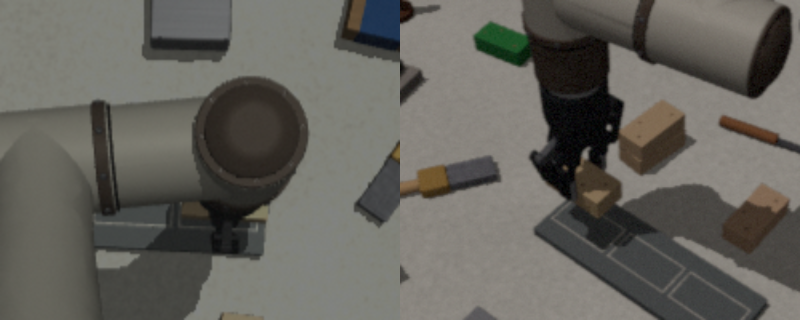

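The crop shows the brick level in the gripper over the −y outline, long axis along the board.

Request:
{"op": "carry_out", "data": {"slide": [[-0.0015,-0.0005,0.04],[-0.0015,-0.0005,0.058],[-0.0015,-0.0005,0.063],[-0.0015,-0.0005,0.065],[-0.0015,-0.0005,0.065],[-0.0015,-0.0005,0.065]], "roll": [-0.7,-0.7,-0.7,-0.7,-0.7,-0.7], "claw": [0.03,0.03,0.03,0.03,0.03,0.03]}}

```text
clock: 5.45
position: [611.5, -86.4, 198.6]
ee_rot: [-0.7, 0.714, -0.001, 0.001]
contact_force: [-0.6, -0.5, -0.8]
gripper_width: 43.7
grasp_force: 63.1
```

```bash
python3 -c "
from h import *
go(611.2,-86.1,42.7,-1.3);print(read_state()['contact_force'])"
```

```text
grasp [611.7 -86.4  43.9] yaw 178.9 -> slide [-0.0003, 0.0005, 0.0012] roll 0.2 q6 -0.14 w 43.7 t 5.45
[-0.61754499 -0.46242011 -0.80972283]
```

Request:
{"op": "carry_out", "data": {"slide": [[0,0,0.0015],[0,0,0.0025],[0,0,0.0025],[0,0,0.0025],[0,0,0.0025],[0,0,0.0025],[0,0,-0.05],[0,0,-0.09]], "roll": [0,0,0,0,0,0,0,0], "claw": [0.03,0.03,0.085,0.085,0.085,0.085,0.085,0.085]}}

```text
clock: 6.45
position: [611.4, -86.5, 289.1]
ee_rot: [-0.7, 0.714, -0.0, 0.0]
contact_force: [-0.5, 0.5, -0.2]
gripper_width: 84.8
grasp_force: 0.0
```

```bash
python3 -c "
from h import *
go(446.1,-109,130,84.5)"
```

```text
grasp [611.5 -86.5 134.4] yaw 178.9 -> slide [0.0256, 0.1649, 0.0043] roll -85.6 q6 -0.14 w 84.8 t 6.45
```

Request:
{"op": "carry_out", "data": {"slide": [[0.0256,0.165,0.004],[0.0256,0.165,0.004],[0.0256,0.165,0.004],[0.0256,0.165,0.004],[0.0256,0.165,0.004],[0.0256,0.165,0.004],[0.0256,0.165,0.004],[0.0256,0.165,0.004]], "roll": [-85.6,-85.6,-85.6,-85.6,-85.6,-85.6,-85.6,-85.6], "claw": [0.085,0.085,0.085,0.085,0.085,0.085,0.085,0.085]}}

```text
clock: 7.45
position: [445.6, -108.8, 283.8]
ee_rot: [0.999, -0.045, 0.0, -0.0]
contact_force: [-0.1, -1.2, -0.2]
gripper_width: 84.8
grasp_force: 0.0
```

```bash
python3 - <<'E'
from h import *
go(446.1,-109,57,84.5)
p=get_image("top");c=cloud(p);q=near(c,(611,-86),60,38,52);print("placed",rect(q),np.median(q[:,2]))
E
```

```text
grasp [ 445.7 -108.8  129.1] yaw -95.2 -> slide [0.0004, 0.0001, 0.0721] roll 0.3 q6 1.36 w 84.8 t 7.45
placed (array([611.9, -87. ]), np.float64(91.5), array([90.4, 45. ]), 833) 44.571057511393974
```

Request:
{"op": "carry_out", "data": {"slide": [[0.0004,0,0.04],[0.0004,0,0.072],[0.0004,0,0.072],[0.0004,0,0.072],[0.0004,0,0.072],[0.0004,0,0.072],[0.0004,0,0.072],[0.0004,0,0.072]], "roll": [0,0,0,0,0,0,0,0], "claw": [0.085,0.085,0.085,0.03,0.03,0.03,0.03,0.03]}}

```text
clock: 8.5
position: [446.8, -108.8, 213.3]
ee_rot: [0.999, -0.048, 0.002, -0.0]
contact_force: [-0.8, -0.1, 6.1]
gripper_width: 43.8
grasp_force: 62.7
```

```bash
python3 -c "
from h import *
go(613.4,10.9,120,-1.3)
p=get_image('scene');c=cloud(p);q=near(c,(612,-86),60,38,52);print('placed',rect(q),np.median(q[:,2]))"
```

```text
grasp [ 447.3 -108.8   58.6] yaw -95.5 -> slide [0.1541, -0.1351, -0.0608] roll 85.8 q6 1.36 w 43.8 t 8.5
placed (array([614.1, -88. ]), np.float64(90.5), array([90.7, 45.9]), 837) 45.573723555239894
```

Request:
{"op": "carry_out", "data": {"slide": [[0,0,-0.055],[0.154,-0.135,-0.061],[0.154,-0.135,-0.061],[0.154,-0.135,-0.061],[0.154,-0.135,-0.061],[0.154,-0.135,-0.061],[0.154,-0.135,-0.061],[0.154,-0.135,-0.061]], "roll": [0,85.8,85.8,85.8,85.8,85.8,85.8,85.8], "claw": [0.03,0.03,0.03,0.03,0.03,0.03,0.03,0.03]}}

```text
clock: 9.55
position: [612.1, 10.8, 272.7]
ee_rot: [0.76, -0.65, -0.0, 0.0]
contact_force: [0.0, 0.5, -1.7]
gripper_width: 43.7
grasp_force: 62.3
```

Request:
{"op": "carry_out", "data": {"slide": [[0,0,0.01],[0,0,0.01],[0,0,0.01]], "roll": [10.8,10.8,10.8], "claw": [0.03,0.03,0.03]}}

```text
clock: 9.93
position: [612.4, 10.7, 263.0]
ee_rot: [-0.699, 0.716, -0.0, 0.0]
contact_force: [-0.2, 0.7, -2.1]
gripper_width: 43.9
grasp_force: 62.3
```

```bash
cat >> h.py <<'E'
def ang(P,long0,half=22.5):
    """angle of the long edges (deg): extreme points per slice along long axis, line fits"""
    P=P[np.isfinite(P).all(1)][:,:2];t=np.radians(long0);d=np.array([np.cos(t),np.sin(t)]);n=np.array([-d[1],d[0]])
    m=np.median(P,0);u=(P-m)@d;v=(P-m)@n;b=np.round(u/4);o=[]
    for f in(max,min):
        k=[i for i in np.unique(b) if (b==i).sum()>8][1:-1]
        o.append(long0+np.degrees(np.arctan(np.polyfit([4*i for i in k],[f(v[b==i]) for i in k],1)[0])))
    return np.round(o,1)
E
python3 - <<'E'
from h import *
go(613.4,10.9,110,-1.3)
p=get_image("top");c=cloud(p)
q=near(c,(611,-86),60,38,52);print("placed",rect(q),ang(q,89))
q=near(c,(612,11),70,80,114);print("held",rect(q),np.percentile(q[:,2],[5,50,95]).round(1))
p=get_image("scene");c=cloud(p)
q=near(c,(611,-86),60,38,52);print("placed",rect(q),ang(q,89))
E
```

```text
grasp [612.4  10.7 108.3] yaw 178.6 -> slide [-0.0002, -0.001, -0.0017] roll -0.1 q6 -0.31 w 43.9 t 9.925
placed (array([611.8, -86.4]), np.float64(92.0), array([89.9, 45.1]), 826) [89.  89.4]
held (array([597.4,  10.2]), np.float64(106.5), array([97. , 37.2]), 221) [ 87.8 108.8 112.2]
placed (array([614.8, -88.5]), np.float64(88.5), array([90.9, 44.6]), 711) [72.7 88.3]
```

Request:
{"op": "carry_out", "data": {"slide": [[-0.0007,0,0.04],[-0.0007,0,0.058],[-0.0007,0,0.064],[-0.0007,0,0.066],[-0.0007,0,0.067],[-0.0007,0,0.067]], "roll": [0,0,0,0,0,0], "claw": [0.03,0.03,0.03,0.03,0.03,0.03]}}

```text
clock: 10.78
position: [612.5, 11.4, 198.4]
ee_rot: [-0.698, 0.716, -0.0, 0.0]
contact_force: [-4.3, 0.8, 8.4]
gripper_width: 43.6
grasp_force: 61.8
```

Request:
{"op": "carry_out", "data": {"slide": [[0,0,0.0007],[0,0,0.0007],[0,0,0.0007],[0,0,0.0007],[0,0,0.0007],[0,0,-0.05],[0,0,-0.09]], "roll": [0,0,0,0,0,0,0], "claw": [0.03,0.085,0.085,0.085,0.085,0.085,0.085]}}

```text
clock: 11.65
position: [612.7, 11.4, 286.9]
ee_rot: [-0.698, 0.716, -0.0, -0.0]
contact_force: [0.9, 1.1, -0.4]
gripper_width: 84.9
grasp_force: 0.0
```

```bash
python3 -c "
from h import *
go(469,81.7,110,90.75)"
```

```text
grasp [612.7  11.3 132.2] yaw 178.5 -> slide [-0.0666, 0.1455, 0.0221] roll 87.7 q6 -0.31 w 84.9 t 11.65
```

Request:
{"op": "carry_out", "data": {"slide": [[-0.0666,0.1455,0.022],[-0.0666,0.1455,0.022],[-0.0666,0.1455,0.022],[-0.0666,0.1455,0.022],[-0.0666,0.1455,0.022],[-0.0666,0.1455,0.022],[-0.0666,0.1455,0.022],[-0.0666,0.1455,0.022]], "roll": [87.7,87.7,87.7,87.7,87.7,87.7,87.7,87.7], "claw": [0.085,0.085,0.085,0.085,0.085,0.085,0.085,0.085]}}

```text
clock: 12.65
position: [468.8, 81.9, 263.7]
ee_rot: [-0.021, 1.0, -0.0, 0.0]
contact_force: [-0.2, -0.0, 0.0]
gripper_width: 85.0
grasp_force: 0.0
```

```bash
python3 -c "
from h import *
go(469,81.7,25,90.75)"
```

```text
grasp [468.8  81.9 109. ] yaw 92.4 -> slide [-0.0002, -0.0002, 0.084] roll 1.6 q6 -2.04 w 85.0 t 12.65
```

Request:
{"op": "carry_out", "data": {"slide": [[0,0,0.045],[0,0,0.083],[0,0,0.083],[0,0,0.083],[0,0,0.083],[0,0,0.083],[0,0,0.083],[0,0,0.083]], "roll": [1.6,1.6,1.6,1.6,1.6,1.6,1.6,1.6], "claw": [0.085,0.085,0.085,0.03,0.03,0.03,0.03,0.03]}}

```text
clock: 13.65
position: [469.3, 82.1, 182.6]
ee_rot: [-0.01, 1.0, 0.001, 0.002]
contact_force: [-1.2, -0.2, 5.3]
gripper_width: 43.9
grasp_force: 61.3
```

```bash
python3 -c "
from h import *
go(614.4,108.6,120,-1.3)"
```

```text
grasp [469.9  82.4  27.9] yaw 91.2 -> slide [-0.1454, 0.0234, -0.0915] roll -87.5 q6 -2.07 w 43.9 t 13.65
```

Request:
{"op": "carry_out", "data": {"slide": [[0,0,-0.05],[-0.145,0.023,-0.092],[-0.145,0.023,-0.092],[-0.145,0.023,-0.092],[-0.145,0.023,-0.092],[-0.145,0.023,-0.092],[-0.145,0.023,-0.092],[-0.145,0.023,-0.092]], "roll": [0,-87.5,-87.5,-87.5,-87.5,-87.5,-87.5,-87.5], "claw": [0.03,0.03,0.03,0.03,0.03,0.03,0.03,0.03]}}

```text
clock: 14.65
position: [612.8, 107.6, 273.3]
ee_rot: [-0.62, 0.784, 0.0, 0.0]
contact_force: [-0.6, 0.4, -2.3]
gripper_width: 44.1
grasp_force: 62.3
```

Request:
{"op": "carry_out", "data": {"slide": [[0,0,0.01],[0,0,0.01],[0,0,0.01]], "roll": [-12.6,-12.6,-12.6], "claw": [0.03,0.03,0.03]}}

```text
clock: 15.02
position: [613.2, 107.7, 263.3]
ee_rot: [-0.7, 0.714, -0.0, 0.0]
contact_force: [0.2, -0.6, -2.5]
gripper_width: 43.8
grasp_force: 62.2
```

```bash
python3 - <<'E'
from h import *
go(614.4,108.6,110,-1.3)
p=get_image("top");c=cloud(p)
q=near(c,(612,11),52,38,52);print("placed2",rect(q),ang(q,89))
q=near(c,(614,108),70,80,114);print("held",rect(q),np.percentile(q[:,2],[5,50,95]).round(1))
E
```

```text
grasp [613.3 107.7 108.6] yaw 178.8 -> slide [-0.0009, -0.0011, -0.0014] roll 0.1 q6 -0.45 w 43.8 t 15.025
placed2 (array([613.1,  15.3]), np.float64(87.0), array([89.1, 45.4]), 828) [88.9 88.1]
held (array([612. , 105.9]), np.float64(88.5), array([90.1, 45.3]), 342) [ 91.9 109.8 112.9]
```

```bash
python3 - <<'E'
from h import *
for n in("top","scene"):
    p=get_image(n);c=cloud(p);save(p,n+"2.png")
    q=c[(abs(c[...,0]-612)<35)&(abs(c[...,2]-45)<6)]
    ys=np.sort(q[:,1]);
    h=np.histogram(ys,np.arange(-140,160,2))
    print(n,[(int(e),int(k)) for k,e in zip(*h) if k<12])
E
python3 -c "
import cv2,numpy as np
a=cv2.imread('pics/top2.png')[100:260,230:430];b=cv2.imread('pics/scene2.png')[180:380,210:460]
cv2.imwrite('pics/m2.png',np.hstack([cv2.resize(a,(400,320)),cv2.resize(b,(400,320))]))"
```

```text
top [(-140, 0), (-138, 0), (-136, 0), (-134, 0), (-42, 4), (-40, 0), (-38, 0), (-36, 0), (-34, 0), (-32, 0), (60, 3), (62, 0), (64, 0), (66, 0), (68, 0), (70, 0), (72, 0), (74, 0), (76, 0), (78, 0), (80, 0), (82, 0), (84, 0), (86, 0), (88, 0), (90, 0), (92, 0), (94, 0), (96, 0), (98, 0), (100, 0), (102, 0), (104, 0), (106, 0), (108, 0), (110, 0), (112, 0), (114, 0), (116, 0), (118, 0), (120, 0), (122, 0), (124, 0), (126, 0), (128, 0), (130, 0), (132, 0), (134, 0), (136, 0), (138, 0), (140, 0), (142, 0), (144, 0), (146, 0), (148, 0), (150, 0), (152, 0), (154, 0), (156, 0)]
scene [(-140, 0), (-138, 0), (-136, 3), (-128, 10), (-122, 9), (-104, 11), (-82, 11), (-44, 9), (-42, 0), (-40, 0), (-38, 0), (-36, 0), (-34, 2), (44, 10), (46, 11), (50, 8), (52, 11), (58, 3), (60, 0), (62, 0), (64, 0), (66, 0), (68, 0), (70, 0), (72, 0), (74, 0), (76, 0), (78, 0), (80, 0), (82, 0), (84, 0), (86, 0), (88, 0), (90, 0), (92, 0), (94, 0), (96, 0), (98, 0), (100, 0), (102, 0), (104, 0), (106, 0), (108, 0), (110, 0), (112, 0), (114, 0), (116, 0), (118, 0), (120, 0), (122, 0), (124, 0), (126, 0), (128, 0), (130, 0), (132, 0), (134, 0), (136, 0), (138, 0), (140, 0), (142, 0), (144, 0), (146, 0), (148, 0), (150, 0), (152, 0), (154, 0), (156, 0)]
```

View pics/m2.png

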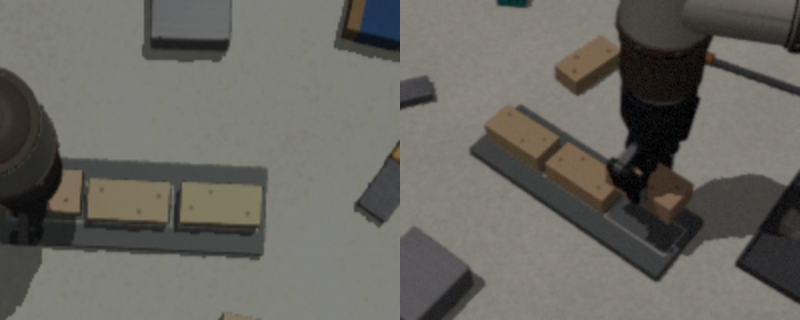

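In the crops, bricks 1 and 2 are on the board. The gap between them is about 11 mm, so brick 2 sits 4 mm too far toward +y. I will place brick 3, then shift brick 2.

Request:
{"op": "carry_out", "data": {"slide": [[-0.002,-0.0013,0.04],[-0.002,-0.0013,0.058],[-0.002,-0.0013,0.064],[-0.002,-0.0013,0.066],[-0.002,-0.0013,0.067],[-0.002,-0.0013,0.067]], "roll": [0,0,0,0,0,0], "claw": [0.03,0.03,0.03,0.03,0.03,0.03]}}

```text
clock: 15.92
position: [614.7, 109.7, 197.7]
ee_rot: [-0.701, 0.714, -0.0, 0.001]
contact_force: [-3.0, 0.4, 4.4]
gripper_width: 43.8
grasp_force: 63.0
```

Request:
{"op": "carry_out", "data": {"slide": [[0,0,0.0007],[0,0,0.0007],[0,0,0.0007],[0,0,0.0007],[0,0,0.0007],[0,0,-0.05],[0,0,-0.06]], "roll": [0,0,0,0,0,0,0], "claw": [0.03,0.085,0.085,0.085,0.085,0.085,0.085]}}

```text
clock: 16.8
position: [615.8, 110.1, 259.2]
ee_rot: [-0.701, 0.713, -0.002, 0.003]
contact_force: [0.1, 0.2, 0.2]
gripper_width: 84.9
grasp_force: 0.0
```

```bash
python3 -c "
from h import *
go(612.3,14,43.5,-1.2)"
```

```text
grasp [616.8 110.4 104.5] yaw 179.0 -> slide [0.0966, 0.0032, 0.0608] roll 0.2 q6 -0.45 w 84.9 t 16.8
```

Request:
{"op": "carry_out", "data": {"slide": [[0.0966,0.0035,0],[0.0966,0.0035,0],[0.0966,0.0035,0.03],[0.0966,0.0035,0.06],[0.0966,0.0035,0.06],[0.0966,0.0035,0.06]], "roll": [0,0,0,0,0,0], "claw": [0.085,0.085,0.085,0.085,0.085,0.085]}}

```text
clock: 17.55
position: [609.8, 13.4, 196.4]
ee_rot: [-0.701, 0.713, -0.0, 0.0]
contact_force: [-0.1, 0.8, 0.2]
gripper_width: 84.7
grasp_force: 0.0
```

```bash
python3 - <<'E'
from h import *
go(612.3,14,43.5,-1.2)
p=get_image("top");c=cloud(p);q=c[(abs(c[...,0]-612)<35)&(abs(c[...,2]-45)<6)]
h,e=np.histogram(q[:,1],np.arange(-140,165,1.5));print([round(x,1) for k,x in zip(h,e) if k<5])
E
```

```text
grasp [610.   13.4  41.7] yaw 179.0 -> slide [-0.0007, -0.0023, -0.0018] roll 0.2 q6 -0.31 w 84.7 t 17.55
[np.float64(-140.0), np.float64(-138.5), np.float64(-137.0), np.float64(-135.5), np.float64(-134.0), np.float64(-132.5), np.float64(-41.0), np.float64(-39.5), np.float64(-38.0), np.float64(-36.5), np.float64(-35.0), np.float64(-33.5), np.float64(-32.0), np.float64(-30.5), np.float64(-20.0), np.float64(-15.5), np.float64(-12.5), np.float64(-11.0), np.float64(-9.5), np.float64(-8.0), np.float64(-6.5), np.float64(-5.0), np.float64(-3.5), np.float64(-2.0), np.float64(-0.5), np.float64(1.0), np.float64(2.5), np.float64(4.0), np.float64(5.5), np.float64(7.0), np.float64(8.5), np.float64(10.0), np.float64(11.5), np.float64(13.0), np.float64(14.5), np.float64(16.0), np.float64(17.5), np.float64(19.0), np.float64(20.5), np.float64(22.0), np.float64(23.5), np.float64(25.0), np.float64(26.5), np.float64(28.0), np.float64(29.5), np.float64(31.0), np.float64(32.5), np.float64(34.0), np.float64(35.5), np.float64(37.0), np.float64(38.5), np.float64(40.0), np.float64(41.5), np.float64(43.0), np.
[... 779 characters left out ...]
.float64(109.0), np.float64(110.5), np.float64(112.0), np.float64(113.5), np.float64(115.0), np.float64(116.5), np.float64(118.0), np.float64(119.5), np.float64(121.0), np.float64(122.5), np.float64(124.0), np.float64(125.5), np.float64(127.0), np.float64(128.5), np.float64(130.0), np.float64(131.5), np.float64(133.0), np.float64(134.5), np.float64(136.0), np.float64(137.5), np.float64(139.0), np.float64(140.5), np.float64(142.0), np.float64(143.5), np.float64(145.0), np.float64(146.5), np.float64(148.0), np.float64(149.5), np.float64(151.0), np.float64(152.5), np.float64(154.0), np.float64(155.5), np.float64(157.0), np.float64(158.5), np.float64(160.0), np.float64(161.5), np.float64(163.0)]
```

Request:
{"op": "carry_out", "data": {"slide": [[0,-0.0023,-0.001],[0,-0.0023,-0.001],[0,-0.0023,-0.001],[0,-0.0023,-0.001],[0,-0.0023,-0.001],[0,-0.0023,-0.005],[0.004,-0.0023,-0.005],[0.004,-0.0023,-0.005]], "roll": [0.2,0.2,0.2,0.2,0.2,0.2,0.2,0.2], "claw": [0.085,0.03,0.03,0.03,0.03,0.03,0.03,0.03]}}

```text
clock: 18.6
position: [611.2, 8.7, 200.2]
ee_rot: [-0.699, 0.715, 0.0, -0.001]
contact_force: [0.2, 0.6, -1.4]
gripper_width: 43.9
grasp_force: 63.4
```

Request:
{"op": "carry_out", "data": {"slide": [[0,0,0.003],[0,0,0.0045],[0,0,0.0045],[0,0,0.0045],[0,0,0.0045],[0,0,0.0045],[0,0,-0.05],[0,0,-0.1]], "roll": [0,0,0,0,0,0,0,0], "claw": [0.03,0.03,0.03,0.085,0.085,0.085,0.085,0.085]}}

```text
clock: 19.6
position: [611.6, 9.2, 301.4]
ee_rot: [-0.699, 0.715, 0.0, -0.001]
contact_force: [1.0, 0.2, -1.0]
gripper_width: 84.7
grasp_force: 0.0
```

```bash
python3 - <<'E'
from h import *
go(446.5,-108.8,110,84.5)
for n in("top","scene"):
    p=get_image(n);c=cloud(p)
    q=near(c,(446,-108),60,24,36);print(n,"D",rect(q),ang(q,174.5))
E
```

```text
grasp [611.4   9.1 146.7] yaw 178.8 -> slide [0.1214, 0.1623, 0.037] roll -85.7 q6 -0.3 w 84.7 t 19.6
top D (array([ 444.5, -107.3]), np.float64(171.5), array([89.6, 44.9]), 815) [170.7 170.5]Traceback (most recent call last):
  File "<stdin>", line 5, in <module>
  File "h.py", line 16, in rect
    lo,hi=np.percentile(q,[2,98],axis=0);e=(hi-lo)/.96
          ~~~~~~~~~~~~~^^^^^^^^^^^^^^^^^
    return _quantile_unchecked(
        a, q, axis, out, overwrite_input, method, keepdims, weights)
    return _ureduce(a,
                    func=_quantile_ureduce_func,
    ...<5 lines>...
                    overwrite_input=overwrite_input,
                    method=method)
    r = func(a, **kwargs)
    result = _quantile(arr,
                       quantiles=q,
    ...<2 lines>...
                       out=out,
                       weights=wgt)
    slices_having_nans = np.isnan(arr[-1, ...])
                                  ~~~^^^^^^^^^
IndexError: index -1 is out of bounds for axis 0 with size 0
```

Request:
{"op": "carry_out", "data": {"slide": [[0.1204,0.1638,0.037],[0.1204,0.1638,0.037],[0.1204,0.1638,0.037],[0.1204,0.1638,0.037],[0.1204,0.1638,0.037],[0.1204,0.1638,0.037],[0.1204,0.1638,0.037],[0.1204,0.1638,0.037]], "roll": [-81.8,-81.8,-81.8,-81.8,-81.8,-81.8,-81.8,-81.8], "claw": [0.085,0.085,0.085,0.085,0.085,0.085,0.085,0.085]}}

```text
clock: 20.7
position: [445.0, -107.7, 263.4]
ee_rot: [0.997, -0.08, -0.0, -0.0]
contact_force: [-0.1, -0.4, -0.2]
gripper_width: 85.0
grasp_force: 0.0
```

```bash
python3 - <<'E'
from h import *
go(445,-107.8,25,80.6)
def bricks(p,z,yr):
    c=cloud(p);q=c[(abs(c[...,0]-612)<35)&(abs(c[...,2]-z)<6)]
    for y in yr:
        b=q[abs(q[:,1]-y)<50]
        b=b[abs(b[:,1]-np.median(b[:,1]))<47];print(y,rect(b),ang(b,89))
for n in("top","scene"):
    p=get_image(n);print(n);bricks(p,45,(-87,11,109))
E
```

```text
grasp [ 444.9 -107.7  108.7] yaw -99.2 -> slide [0.0001, 0.0001, 0.0837] roll 0.2 q6 1.29 w 85.0 t 20.7
top
-87 (array([612., -87.]), np.float64(91.5), array([90.5, 45. ]), 834) [88.9 89.4]
11 (array([612.1,  11.8]), np.float64(90.5), array([89.7, 45.6]), 830) [88.3 89.3]
109 (array([615.4, 109.3]), np.float64(88.0), array([90.3, 45.1]), 830) [87.5 87.4]
scene
-87 (array([614.2, -87.9]), np.float64(89.0), array([91.1, 45.5]), 817) [88.9 89.1]
11 (array([613.6,   9.9]), np.float64(88.5), array([90.6, 45.8]), 924) [89.3 88.9]
109 (array([617.2, 107.8]), np.float64(88.5), array([90.3, 45.7]), 1043) [88.  87.4]
```

Request:
{"op": "carry_out", "data": {"slide": [[0,0,0.045],[0,0,0.083],[0,0,0.083],[0,0,0.083],[0,0,0.083],[0,0,0.083],[0,0,0.083],[0,0,0.083]], "roll": [0.2,0.2,0.2,0.2,0.2,0.2,0.2,0.2], "claw": [0.085,0.085,0.085,0.03,0.03,0.03,0.03,0.03]}}

```text
clock: 21.8
position: [445.7, -107.6, 182.5]
ee_rot: [0.996, -0.084, 0.002, -0.0]
contact_force: [-0.9, 0.4, 4.7]
gripper_width: 43.8
grasp_force: 62.4
```

```bash
python3 -c "
from h import *
go(611.2,-37.6,140,-1.2)"
```

```text
grasp [ 446.3 -107.6   27.8] yaw -99.6 -> slide [0.1513, -0.0967, -0.1116] roll 81.6 q6 1.28 w 43.8 t 21.8
```

Request:
{"op": "carry_out", "data": {"slide": [[0,0,-0.06],[0,0,-0.112],[0.151,-0.097,-0.112],[0.151,-0.097,-0.112],[0.151,-0.097,-0.112],[0.151,-0.097,-0.112],[0.151,-0.097,-0.112],[0.151,-0.097,-0.112]], "roll": [10,20,81.6,81.6,81.6,81.6,81.6,81.6], "claw": [0.03,0.03,0.03,0.03,0.03,0.03,0.03,0.03]}}

```text
clock: 22.8
position: [609.8, -37.2, 292.9]
ee_rot: [-0.697, 0.717, 0.0, 0.0]
contact_force: [-0.5, 0.1, -2.3]
gripper_width: 43.8
grasp_force: 62.7
```

```bash
python3 -c "
from h import *
go(611.2,-37.6,140,-1.2)"
```

```text
grasp [609.7 -37.2 138.2] yaw 178.4 -> slide [0.0004, -0.0015, -0.0018] roll -0.4 q6 -0.23 w 43.8 t 22.8
```

Request:
{"op": "carry_out", "data": {"slide": [[0.0004,-0.0015,0.03],[0.0004,-0.0015,0.03],[0.0004,-0.0015,0.03]], "roll": [-0.4,-0.4,-0.4], "claw": [0.03,0.03,0.03]}}

```text
clock: 23.18
position: [611.9, -37.8, 263.7]
ee_rot: [-0.702, 0.712, -0.0, 0.0]
contact_force: [0.3, 0.3, -2.5]
gripper_width: 43.7
grasp_force: 62.6
```

```bash
python3 - <<'E'
from h import *
go(611.2,-37.6,110,-1.2)
for n in("top","scene"):
    p=get_image(n);c=cloud(p);im=p["img"].astype(int);tan=(im[...,0]-im[...,2]>15)&(abs(c[...,0]-612)<30)&(abs(c[...,1]+38)<60)&(c[...,2]>85)&(c[...,2]<125)
    q=c[tan];t=q[abs(q[:,2]-111)<6]
    print(n,np.percentile(t[:,1],[1,99]).round(1),np.percentile(t[:,0],[1,99]).round(1),len(t),np.median(t[:,2]))
E
```

```text
grasp [612.1 -37.8 109. ] yaw 179.1 -> slide [-0.0002, 0.0009, -0.001] roll 0.3 q6 -0.22 w 43.7 t 23.175
top [-78.8  10.8] [590.2 612.1] 137 110.27795565454358
scene [-52.7   8.5] [592.1 636.8] 553 111.9376848005054
```

Request:
{"op": "carry_out", "data": {"slide": [[0.0034,0.0005,0.015],[0.0034,0.0005,0.03],[0.0034,0.0005,0.0345],[0.0034,0.0005,0.0365],[0.0034,0.0005,0.037],[0.0034,0.0005,0.0375],[0.0034,0.0005,0.0375]], "roll": [0.3,0.3,0.3,0.3,0.3,0.3,0.3], "claw": [0.03,0.03,0.03,0.03,0.03,0.03,0.03]}}

```text
clock: 24.15
position: [610.3, -41.3, 227.6]
ee_rot: [-0.7, 0.714, 0.001, -0.001]
contact_force: [-8.4, 0.9, 14.4]
gripper_width: 43.6
grasp_force: 64.8
```

```bash
python3 -c "
from h import *
go(611.5,-41,73.2,-1.2);print(read_state()['contact_force'])"
```

```text
grasp [609.8 -41.5  72.9] yaw 178.9 -> slide [-0.0005, -0.0016, -0.0003] roll 0.1 q6 -0.22 w 43.6 t 24.15
[-8.38164635  0.85666317 14.40323304]
```

Request:
{"op": "carry_out", "data": {"slide": [[0,0,-0.001],[0,0,-0.001],[0,0,-0.001],[0,0,-0.001],[0,0,-0.001],[0,0,-0.04],[0,0,-0.1],[0,0,-0.1]], "roll": [0,0,0,0,0,0,0,0], "claw": [0.03,0.085,0.085,0.085,0.085,0.085,0.085,0.085]}}

```text
clock: 25.15
position: [612.7, -41.1, 331.1]
ee_rot: [-0.7, 0.714, -0.004, 0.005]
contact_force: [-0.2, 0.2, -0.9]
gripper_width: 84.9
grasp_force: 0.0
```

```bash
python3 -c "
from h import *
go(508.5,297,130,1.5)"
```

```text
grasp [614.6 -41.  176.4] yaw 178.9 -> slide [-0.3358, 0.1131, 0.0454] roll -2.6 q6 -0.22 w 84.9 t 25.15
```

Request:
{"op": "carry_out", "data": {"slide": [[-0.336,0.112,0.045],[-0.336,0.112,0.045],[-0.336,0.112,0.045],[-0.336,0.112,0.045],[-0.336,0.112,0.045],[-0.336,0.112,0.045],[-0.336,0.112,0.045],[-0.336,0.112,0.045]], "roll": [-2.6,-2.6,-2.6,-2.6,-2.6,-2.6,-2.6,-2.6], "claw": [0.06,0.06,0.06,0.06,0.06,0.06,0.06,0.06]}}

```text
clock: 26.15
position: [505.9, 296.7, 279.6]
ee_rot: [0.716, -0.698, -0.0, 0.001]
contact_force: [-0.3, -0.4, 0.2]
gripper_width: 60.2
grasp_force: 0.0
```

```bash
cat >> h.py <<'E'
def bricks(p,z,yr):
    c=cloud(p);q=c[(abs(c[...,0]-612)<35)&(abs(c[...,2]-z)<6)]
    for y in yr:
        b=q[abs(q[:,1]-y)<50]
        b=b[abs(b[:,1]-np.median(b[:,1]))<47];print(y,rect(b),ang(b,89))
def lumps(p):
    c=cloud(p);im=p["img"].min(-1);m=((im>75)&(abs(c[...,0]-499)<88)&(abs(c[...,1]-287)<68)&(c[...,2]>18)&(c[...,2]<70)).astype(np.uint8)
    n,l,st,_=cv2.connectedComponentsWithStats(m,connectivity=4)
    for i in range(1,n):
        if st[i,4]>40:print("  lump",rect(c[l==i]),np.percentile(c[l==i][:,2],[10,90]).round(0))
E
python3 - <<'E'
from h import *
go(508.5,297,50,1.5)
for n in("top","scene"):
    p=get_image(n);save(p,n+"3.png");print(n);bricks(p,75,(-37,));bricks(p,45,(109,));lumps(p)
E
python3 -c "
import cv2,numpy as np
a=cv2.imread('pics/top3.png')[140:300,120:380];b=cv2.imread('pics/scene3.png')[200:400,250:560]
cv2.imwrite('pics/m3.png',np.hstack([cv2.resize(a,(400,300)),cv2.resize(b,(400,300))]))"
```

```text
grasp [505.7 296.6 124.9] yaw -178.6 -> slide [-0.0004, -0.0028, 0.0749] roll -0.1 q6 -0.78 w 60.2 t 26.15
top
-37 (array([610.9, -37.5]), np.float64(89.5), array([89.7, 45.2]), 865) [89.1 89.5]
109 (array([615.4, 109.3]), np.float64(88.0), array([90. , 45.1]), 832) [87.6 87.2]
  lump (array([507.6, 295.4]), np.float64(179.5), array([22.8, 18.3]), 88) [53. 58.]
  lump (array([508.4, 277.5]), np.float64(0.5), array([21. , 13.6]), 61) [26. 33.]
  lump (array([507.9, 251.2]), np.float64(92.5), array([25.6, 23.3]), 125) [26. 32.]
scene
-37 (array([612.8, -39. ]), np.float64(88.5), array([90.5, 45.8]), 900) [88.  88.9]
109 (array([617. , 108.3]), np.float64(88.0), array([90.5, 45.9]), 1040) [88.4 87.4]
  lump (array([510.5, 249.7]), np.float64(96.0), array([24.6, 23.5]), 142) [29. 32.]
  lump (array([511.7, 292.7]), np.float64(96.0), array([16.9, 16.6]), 70) [54. 58.]
  lump (array([510.3, 274.2]), np.float64(6.0), array([20.8, 10. ]), 54) [29. 32.]
```

View pics/m3.png

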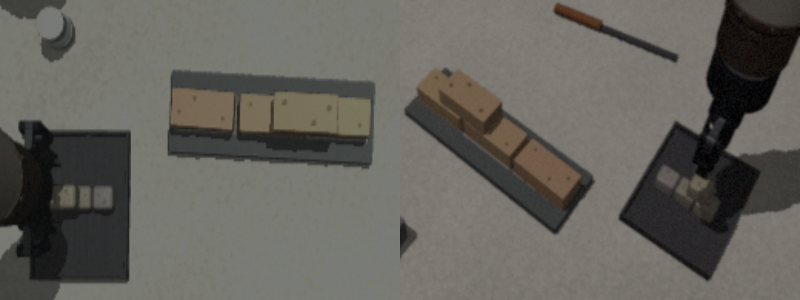

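The crops show brick 4 centred over the joint between bricks 1 and 2. The lumps in the tray have not moved. Next, the lump on top.

Request:
{"op": "carry_out", "data": {"slide": [[0,-0.0028,0.04],[0,-0.0028,0.073],[0,-0.0028,0.073],[0,-0.0028,0.073],[0,-0.0028,0.073],[0,-0.0028,0.073],[0,-0.0028,0.073],[0,-0.0028,0.073]], "roll": [0,0,0,0,0,0,0,0], "claw": [0.06,0.06,0.06,0.015,0.015,0.015,0.015,0.015]}}

```text
clock: 27.25
position: [509.4, 297.6, 209.3]
ee_rot: [0.716, -0.698, 0.0, -0.002]
contact_force: [0.9, -0.9, 6.2]
gripper_width: 26.7
grasp_force: 60.0
```

```bash
python3 -c "
from h import *
go(450.1,321.6,90,2)"
```

```text
grasp [509.9 297.9  54.6] yaw -178.5 -> slide [-0.0253, 0.0591, -0.0356] roll -0.5 q6 -0.78 w 26.7 t 27.25
```

Request:
{"op": "carry_out", "data": {"slide": [[0,0,-0.035],[-0.025,0.059,-0.035],[-0.025,0.059,-0.035],[-0.025,0.059,-0.02],[-0.025,0.059,0.01],[-0.025,0.059,0.024],[-0.025,0.059,0.026],[-0.025,0.059,0.026]], "roll": [0,0,0,0,0,0,0,0], "claw": [0.015,0.015,0.015,0.015,0.015,0.015,0.015,0.015]}}

```text
clock: 28.25
position: [449.4, 319.7, 182.4]
ee_rot: [0.716, -0.698, 0.0, 0.002]
contact_force: [-4.8, -3.1, 15.2]
gripper_width: 26.2
grasp_force: 63.0
```

```bash
python3 -c "
from h import *
go(450.1,321.6,28.6,2);print(read_state()['contact_force'])"
```

```text
grasp [449.2 319.3  27.7] yaw -178.6 -> slide [-0.0023, -0.001, -0.0009] roll -0.6 q6 -0.89 w 26.2 t 28.25
[-4.82157516 -3.08418745 15.1737069 ]
```

Request:
{"op": "carry_out", "data": {"slide": [[0,0,-0.0015],[0,0,-0.0015],[0,0,-0.0015],[0,0,-0.0015],[0,0,-0.05],[-0.07,0,-0.08],[-0.07,0,-0.08]], "roll": [0,0,0,0,0,0,0], "claw": [0.05,0.05,0.05,0.05,0.06,0.06,0.06]}}

```text
clock: 29.12
position: [447.8, 393.6, 263.6]
ee_rot: [0.717, -0.697, -0.0, -0.003]
contact_force: [-0.6, -0.3, -1.2]
gripper_width: 60.0
grasp_force: 0.0
```

```bash
python3 - <<'E'
from h import *
go(508.5,312,31,1.5)
for n in("top","scene"):
    p=get_image(n);save(p,n+"4.png");print(n);lumps(p)
E
python3 -c "
import cv2,numpy as np
a=cv2.imread('pics/top4.png')[190:310,110:270];b=cv2.imread('pics/scene4.png')[270:390,400:560]
cv2.imwrite('pics/m4.png',np.hstack([cv2.resize(a,(400,300)),cv2.resize(b,(400,300))]))"
```

```text
grasp [448.4 394.4 108.9] yaw -178.4 -> slide [0.0844, -0.0574, 0.0778] roll 0.1 q6 -0.97 w 60.0 t 29.125
top
  lump (array([507.5, 313.8]), np.float64(92.0), array([23.6, 21. ]), 105) [27. 32.]
  lump (array([508.2, 281.8]), np.float64(91.5), array([21.2, 20.7]), 96) [28. 33.]
  lump (array([509. , 250.9]), np.float64(92.0), array([25.3, 20.9]), 112) [27. 32.]
  lump (array([449.9, 320.2]), np.float64(92.0), array([23.6, 20.8]), 101) [27. 32.]
scene
  lump (array([452.4, 318.8]), np.float64(88.5), array([20.2, 19.7]), 71) [29. 33.]
  lump (array([511. , 249.9]), np.float64(97.0), array([23.4, 21.2]), 124) [29. 33.]
  lump (array([510.4, 280.4]), np.float64(98.5), array([21.7, 17.6]), 68) [28. 32.]
  lump (array([508.9, 311.6]), np.float64(87.0), array([22.1, 21.2]), 112) [29. 32.]
```

View pics/m4.png

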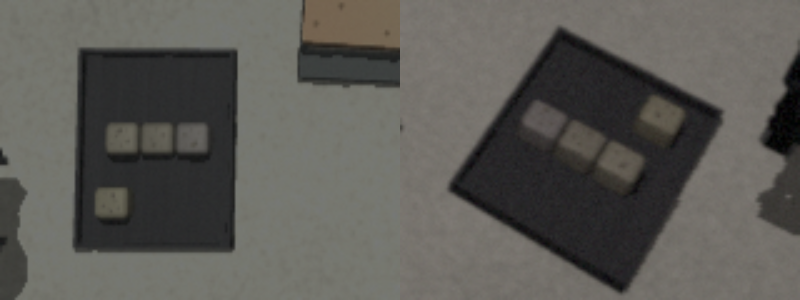

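The crops show the first lump in its own corner and the row of three undisturbed.

Request:
{"op": "carry_out", "data": {"slide": [[0.084,-0.0574,0],[0.084,-0.0574,0],[0.084,-0.0574,0.04],[0.084,-0.0574,0.077],[0.084,-0.0574,0.077],[0.084,-0.0574,0.077]], "roll": [0,0,0,0,0,0], "claw": [0.06,0.06,0.06,0.06,0.06,0.06]}}

```text
clock: 29.98
position: [507.1, 307.8, 184.7]
ee_rot: [0.716, -0.698, 0.0, -0.0]
contact_force: [0.1, 0.0, 0.6]
gripper_width: 60.1
grasp_force: 0.0
```

Request:
{"op": "carry_out", "data": {"slide": [[0,0,0],[0,0,0],[0,0,0],[0,0,0],[0,0,0]], "roll": [0,0,0,0,0], "claw": [0.015,0.015,0.015,0.015,0.015]}}

```text
clock: 30.6
position: [507.2, 308.6, 185.9]
ee_rot: [0.716, -0.698, 0.0, -0.001]
contact_force: [-0.4, -0.1, 6.8]
gripper_width: 27.1
grasp_force: 60.8
```

```bash
python3 -c "
from h import *
go(452.6,250,90,1.5)"
```

```text
grasp [507.6 308.8  31.2] yaw -178.5 -> slide [0.0573, 0.0563, -0.0591] roll -0.0 q6 -0.79 w 27.1 t 30.6
```

Request:
{"op": "carry_out", "data": {"slide": [[0,0,-0.055],[0.03,0.03,-0.06],[0.061,0.056,-0.06],[0.061,0.056,-0.06],[0.061,0.056,-0.03],[0.061,0.056,-0.006],[0.061,0.056,0],[0.061,0.056,0.001]], "roll": [0,0,0,0,0,0,0,0], "claw": [0.015,0.015,0.015,0.015,0.015,0.015,0.015,0.015]}}

```text
clock: 31.6
position: [452.4, 246.0, 185.7]
ee_rot: [0.716, -0.698, 0.0, 0.001]
contact_force: [-9.1, -3.3, 26.9]
gripper_width: 26.4
grasp_force: 63.3
```

```bash
python3 -c "
from h import *
go(452.6,246,31,1.5);print(read_state()['contact_force'])"
```

```text
grasp [452.3 245.7  31. ] yaw -178.5 -> slide [-0.0003, -0.0003, 0.0] roll 0.0 q6 -0.79 w 26.4 t 31.6
[-9.07244802 -3.32686674 26.85705531]
```

Request:
{"op": "carry_out", "data": {"slide": [[0,0,-0.002],[0,0,-0.002],[0,0,-0.002],[0,0,-0.002],[0,0,-0.05],[-0.0345,-0.0575,-0.07],[-0.0345,-0.0575,-0.07],[-0.0345,-0.0575,-0.07]], "roll": [0,0,0,0,0,0,0,0], "claw": [0.015,0.05,0.05,0.05,0.06,0.06,0.06,0.06]}}

```text
clock: 32.6
position: [509.1, 281.5, 252.4]
ee_rot: [0.716, -0.698, -0.0, 0.001]
contact_force: [-0.2, -0.8, 0.4]
gripper_width: 60.0
grasp_force: 0.0
```

```bash
python3 - <<'E'
from h import *
go(509,281.5,32,1.5)
for n in("top","scene"):
    p=get_image(n);print(n);lumps(p)
E
```

```text
grasp [508.9 281.4  97.7] yaw -178.6 -> slide [-0.0002, -0.0002, 0.0657] roll -0.1 q6 -0.76 w 60.0 t 32.6
top
  lump (array([508.3, 279.5]), np.float64(92.0), array([21.3, 21. ]), 89) [26. 32.]
  lump (array([507.9, 250.9]), np.float64(94.0), array([25.3, 23.5]), 121) [27. 32.]
  lump (array([454.8, 251.2]), np.float64(91.0), array([25.3, 23. ]), 125) [27. 32.]
scene
  lump (array([510.2, 248.8]), np.float64(98.0), array([24.4, 22.9]), 143) [29. 33.]
  lump (array([515.1, 277.1]), np.float64(96.0), array([19.5, 12.8]), 60) [29. 33.]
```

Request:
{"op": "carry_out", "data": {"slide": [[0,0,0.04],[0,0,0.065],[0,0,0.065],[0,0,0.065],[0,0,0.065],[0,0,0.065],[0,0,0.065],[0,0,0.065]], "roll": [0,0,0,0,0,0,0,0], "claw": [0.06,0.06,0.06,0.015,0.015,0.015,0.015,0.015]}}

```text
clock: 33.7
position: [509.4, 282.0, 189.8]
ee_rot: [0.716, -0.698, 0.0, -0.001]
contact_force: [-1.1, -0.3, 6.2]
gripper_width: 26.4
grasp_force: 61.3
```

```bash
python3 -c "
from h import *
go(544,324.5,90,1.5)"
```

```text
grasp [509.8 282.3  35.1] yaw -178.5 -> slide [-0.0414, -0.0354, -0.0548] roll -0.0 q6 -0.76 w 26.4 t 33.7
```

Request:
{"op": "carry_out", "data": {"slide": [[0,0,-0.055],[-0.02,-0.018,-0.06],[-0.0415,-0.0355,-0.06],[-0.0415,-0.0355,-0.06],[-0.0415,-0.0355,-0.03],[-0.0415,-0.0355,-0.006],[-0.0415,-0.0355,-0.001],[-0.0415,-0.0355,-0.001]], "roll": [0,0,0,0,0,0,0,0], "claw": [0.015,0.015,0.015,0.015,0.015,0.015,0.015,0.015]}}

```text
clock: 34.7
position: [542.9, 323.3, 189.8]
ee_rot: [0.716, -0.698, -0.0, 0.001]
contact_force: [-2.5, -0.8, 4.0]
gripper_width: 26.5
grasp_force: 61.0
```

```bash
python3 -c "
from h import *
go(509,250.3,31,1.5);print(read_state()['contact_force'])"
```

```text
grasp [542.7 323.1  35.1] yaw -178.6 -> slide [0.072, 0.0355, 0.0043] roll -0.1 q6 -0.77 w 26.5 t 34.7
[-2.48340875 -0.8264641   3.98176564]
```

Request:
{"op": "carry_out", "data": {"slide": [[0,0,0],[0,0,0],[0,0,0],[0,0,-0.05],[0.036,0.018,-0.065],[0.072,0.0355,-0.065],[0.072,0.0355,-0.065],[0.072,0.0355,-0.065]], "roll": [0,0,0,0,0,0,0,0], "claw": [0.05,0.05,0.05,0.06,0.06,0.06,0.06,0.06]}}

```text
clock: 35.7
position: [510.2, 251.4, 254.5]
ee_rot: [0.716, -0.698, 0.0, -0.001]
contact_force: [1.0, 1.3, -0.6]
gripper_width: 60.0
grasp_force: 0.0
```

```bash
python3 - <<'E'
from h import *
go(509,250.3,32,1.5)
for n in("top","scene"):
    p=get_image(n);print(n);lumps(p)
E
```

```text
grasp [510.4 251.5  99.8] yaw -178.6 -> slide [0.0012, 0.0015, 0.0678] roll -0.1 q6 -0.72 w 60.0 t 35.7
top
  lump (array([508. , 246.8]), np.float64(94.0), array([25.5, 23.2]), 123) [27. 32.]
  lump (array([454.4, 245.4]), np.float64(168.0), array([23.9, 15. ]), 71) [26. 32.]
scene
  lump (array([513.1, 246.7]), np.float64(116.5), array([28.2, 15.6]), 85) [28. 32.]
  lump (array([546. , 319.7]), np.float64(88.5), array([22.7, 21.8]), 139) [29. 33.]
```

Request:
{"op": "carry_out", "data": {"slide": [[0.0035,0.0015,0.04],[0.0035,0.0015,0.067],[0.0035,0.0015,0.067],[0.0035,0.0015,0.067],[0.0035,0.0015,0.067],[0.0035,0.0015,0.067],[0.0035,0.0015,0.067],[0.0035,0.0015,0.067]], "roll": [0,0,0,0,0,0,0,0], "claw": [0.06,0.06,0.06,0.015,0.015,0.015,0.015,0.015]}}

```text
clock: 36.8
position: [509.4, 248.7, 188.1]
ee_rot: [0.716, -0.698, 0.0, -0.001]
contact_force: [1.4, -1.6, 6.2]
gripper_width: 26.6
grasp_force: 60.0
```

```bash
python3 -c "
from h import *
go(546.5,251,90,1.5)"
```

```text
grasp [509.8 248.9  33.4] yaw -178.5 -> slide [-0.0012, -0.0369, -0.0565] roll 0.0 q6 -0.71 w 26.6 t 36.8
```

Request:
{"op": "carry_out", "data": {"slide": [[0,0,-0.04],[-0.001,-0.037,-0.04],[-0.001,-0.037,-0.04],[-0.001,-0.037,-0.02],[-0.001,-0.037,-0.005],[-0.001,-0.037,-0.001],[-0.001,-0.037,-0.001],[-0.001,-0.037,-0.001]], "roll": [0,0,0,0,0,0,0,0], "claw": [0.015,0.015,0.015,0.015,0.015,0.015,0.015,0.015]}}

```text
clock: 37.8
position: [544.8, 249.5, 188.2]
ee_rot: [0.716, -0.698, -0.0, 0.001]
contact_force: [-1.7, -0.2, 3.7]
gripper_width: 26.5
grasp_force: 59.8
```

Request:
{"op": "carry_out", "data": {"slide": [[0,0,0],[0,0,0],[0,0,0],[0,0,-0.05],[0,0,-0.1],[0.08,0.06,-0.15],[0.16,0.12,-0.15],[0.2,0.15,-0.15]], "roll": [0,0,0,0,0,0,0,0], "claw": [0.05,0.05,0.05,0.06,0.06,0.06,0.06,0.06]}}

```text
clock: 38.8
position: [440.0, 101.6, 332.2]
ee_rot: [0.716, -0.698, 0.0, -0.001]
contact_force: [0.2, -0.2, -0.0]
gripper_width: 60.1
grasp_force: 0.0
```

Request:
{"op": "carry_out", "data": {"slide": [[0.06,0,0],[0.12,0,0],[0.18,0,0],[0.2,0,0],[0.2,0,0],[0.2,0,0]], "roll": [0,0,0,0,0,0], "claw": [0.06,0.06,0.06,0.06,0.06,0.06]}}

```text
clock: 39.55
position: [446.1, -96.7, 331.5]
ee_rot: [0.716, -0.698, -0.0, -0.0]
contact_force: [0.5, 0.1, -0.1]
gripper_width: 60.1
grasp_force: 0.0
```

```bash
python3 - <<'E'
from h import *
go(400,-100,200,1.5)
for n in("top","scene"):
    p=get_image(n);save(p,n+"5.png");print(n);lumps(p);bricks(p,75,(-37,));bricks(p,45,(109,))
E
python3 -c "
import cv2,numpy as np
a=cv2.imread('pics/top5.png')[130:310,120:380];b=cv2.imread('pics/scene5.png')[220:460,250:560]
cv2.imwrite('pics/m5.png',np.hstack([cv2.resize(a,(400,300)),cv2.resize(b,(400,310))[:300]]))"
```

```text
grasp [446.2 -96.6 176.8] yaw -178.6 -> slide [0.0022, 0.0462, -0.0232] roll -0.1 q6 -0.12 w 60.1 t 39.55
top
  lump (array([543.6, 320.7]), np.float64(95.0), array([25.6, 22.8]), 119) [27. 32.]
  lump (array([545.9, 248.2]), np.float64(92.5), array([26. , 23.3]), 128) [27. 32.]
  lump (array([449.2, 253.3]), np.float64(91.5), array([25.4, 20.7]), 121) [27. 32.]
  lump (array([447.3, 320. ]), np.float64(85.0), array([25.5, 22.6]), 115) [26. 32.]
-37 (array([610.9, -37.5]), np.float64(90.0), array([89.6, 45.1]), 867) [89.2 89.7]
109 (array([615.4, 109.3]), np.float64(86.0), array([90.1, 44.9]), 825) [87.9 87.1]
scene
  lump (array([451. , 251.7]), np.float64(87.5), array([23.9, 23.9]), 130) [29. 33.]
  lump (array([448.7, 318. ]), np.float64(176.5), array([23.6, 23.4]), 124) [28. 32.]
  lump (array([547. , 246.1]), np.float64(89.0), array([25.1, 23.9]), 157) [29. 32.]
  lump (array([545.2, 319.6]), np.float64(94.0), array([22.8, 22.2]), 138) [29. 32.]
-37 (array([612.9, -39. ]), np.float64(88.5), array([90.5, 45.4]), 893) [88.6 88.9]
109 (array([617.2, 108.3]), np.float64(87.0), array([90.2, 45.8]), 1038) [88.1 87.4]
```

View pics/m5.png

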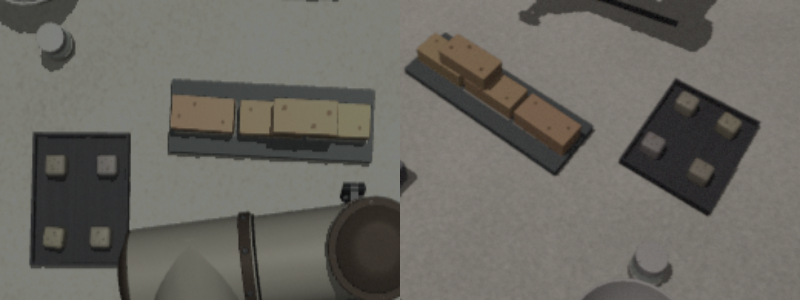

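The crops show one lump in each quarter of the tray, well apart, and the wall intact with the robot clear of everything. I'm handing in.

```bash
python3 -c "
from bench import *
print(job_done())"
```

```text
the job is handed in; nothing more can be done
None
```

I handed the job in at about 40 s on the robot's clock. All four bricks are in running bond: three on the outlines and one over the −y joint, each within about 2.5 mm of its place by the cameras. The four pumice lumps lie one in each quarter of the tray, all more than 15 mm apart, and I left the jar, brush and green and turquoise look-alikes alone.

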